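# Unclip the tea carrier from its rail and hold it level

### The arm

A 7-joint arm with a two-finger parallel gripper is mounted at the origin on the work surface. World frame = base frame: x ahead of the robot, y to its left, z up, the work surface at z = 0. Lengths are in m, angles in rad, forces in N, time in s.
With the tool pointing down it reaches from about 0.4 to 0.85 m from the base axis. Payload 4.4 kg.
Tool frame: the origin (TCP) lies at the very end of the fingers, on their centre line; the grasp point (between the pads) lies 19 mm behind it; z points along the fingers, y is the direction in which the jaws open and shut (so a half turn about z gives the same grasp; the last joint's range is limited). The gripper opens to 94 mm and grips with 3 to 60 N. Pads are 16 mm wide; open, the fingers measure 119 mm over their backs; the gripper's body (75 mm by 177 mm) begins 78 mm behind the grasp point.
Start: joints at [1.122, 0.628, 0.038, 1.517, -0.027, 0.996, -0.02], TCP at [0.243, -0.603, 0.205] pointing down, gripper open.
Joint ranges: [-3.06, 3.06], [-0.37, 2.12], [-1.25, 1.32], [0.18, 2.47], [-1.1, 4.24], [0.23, 1.98], [-2.94, 2.94]. Speed limits (rad/s): [2.57, 2.57, 3.14, 3.14, 3.14, 3.14, 3.14].

### API

Orientations are given as [roll, pitch, yaw] about the fixed x, y, z axes, in that order (R = Rz(yaw) Ry(pitch) Rx(roll)).
In Python, from station import ctrl, eyes gives the robot as it stands. The module is installed in compiled form; this text tells all that it offers.
- The arm moves only by the tool apply_moves, never from a script. Its argument "plan" is a list of rows, each an object of numbers: "dx", "dy", "dz": the shift along the tool's x, y, z in units of 25 mm (1.0 is 25 mm); "rx", "ry", "rz": the turn, a rotation vector about the tool's x, y, z in units of 5 degrees (1.0 is 5 degrees). A call has 1 to 10 rows; each row shifts and turns the pose as measured when the row begins, along the tool's axes as they then stand; what a row does not reach is not made up. A row lasts 1/12 s, in which the tool goes at most 41.7 mm and 7.16 degrees, less where a joint would pass 70% of its speed; a pose out of reach is approached as far as the arm can. A call is refused whole if a number of a shift passes 1 or a number of a turn 1, either way. A call with a gripper value outside its range is refused whole. "grip" is the finger opening in mm, from 0 to 94, set as the call begins (left out, the last holds). The fingers move at their own pace and stop on an object; "squeeze" is the grip in N (left out, the last holds). Time passes only in rows, so rows that do not move let the fingers close. It gives the time, the measured TCP pose, the force and the opening at its end, in the units of the state.
- ctrl.get_state(): the state, without advancing time (a new reading comes with each control period).
- eyes.capture(name): name is "scene" or "top" or "wrist"; returns a dict with "img" (480x640x3 uint8, blue, green, red), "z_map" (480x640 float32, m along the optical axis (not along the pixel's ray), 0 where there is no reading), "camera_matrix" (3x3 intrinsics, pixels), "world_to_cam" (4x4, takes a point from world to camera coordinates). Camera axes: x right, y down, z forward; pixel columns grow to the right and rows downward; lengths in m; the calibration is good to about 2 mm. The wrist camera is an equidistant fisheye: a pixel r from the principal point sees the ray r / f radians off the axis. A picture is of the moment at which its call begins.
- ctrl.sign_off(): hands the job in, once; it reports no verdict.
The state is a dict: "time": time; "joints": joint angles; "joint_vel": joint speeds; "joint_torque": joint torques, N m; "position": TCP position; "orientation": TCP orientation; "wrist_force": force on the tool from outside, world axes, zero at the start; "moment": the same for the moment, N m; "width": finger opening in m.
Only numpy, scipy, OpenCV 4.12 (cv2) and the standard library are available. Lean on these libraries where they do the work, as an engineer would, in place of code of your own. Each camera call takes 0.05 s, during which the arm holds its last target.

### The job

The little bamboo carrier with the sugar bowl and a tea cup standing in it is clipped on its steel parking rail; take it by its handle, pull it straight up off the sprung catch and lift it at least 10 cm above where it sat, so that the rail can be wiped. Keep it level all the way with the bowl and cup standing in it, disturb nothing else, and hold it still there, over the rail, for three seconds. Finish still holding it in the air: do not put it down or let go.

Things in the scene. Friction and masses are not known exactly. Their poses are not given: they have to be found in the camera images.
- carrier: the thing to lift: bamboo carrier, about 0.35 kg (0.6 kg with its load). Tray 96 (x) x 190 (y) x 10 mm with a rim 8 mm higher; origin at the centre of the tray's underside, z up, y along the tray and the rail. Two cheeks, inner faces 21 mm apart, hang 34 mm below the tray and straddle the rail. A post at the tray's centre bears the handle bar. It starts seated on the rail, origin 62 mm up
- carrier_handle (a point): centre of the carrier's handle bar, 110 mm above the carrier's origin, same axes. The bar is 16 mm thick (x), 70 mm long (y) and 22 mm tall, its top and sides free to grip across its 16 mm from above; bowl and cup end 33 mm under the bar's underside. The load balances within about 12 mm of it along y
- dock: the parking dock, fixed: base plate 100 x 220 x 10 mm, two posts and a square steel rail (16 x 16 mm, 212 mm long along its y, top 62 mm above the worktop). Origin at the centre of the base's underside. A sprung ball at mid-length on each side snaps into the carrier's cheeks: pulled straight up they give way within 8 mm at about 7 N over the weight; the cheeks clear the rail after 35 mm
- sugar_bowl: white porcelain sugar bowl, 72 mm across, 50 mm high, about 0.16 kg, standing loose in the carrier's tray 53 mm from its centre at one end of the tray or the other; origin at the centre of its underside
- tea_cup: small glass cup, 58 mm across, 56 mm high, about 0.09 kg, standing loose in the carrier's tray 53 mm from its centre at the other end; origin at the centre of its underside
- coaster_holder: bystander: square bamboo coaster holder 110 x 110 mm with four corner pegs 68 mm high and a pile of round coasters, on the worktop; origin at the centre of its underside; leave alone
- burner: bystander: fixed single burner 200 x 200 mm, 57 mm high over its pan bars, knob towards -x; origin at the centre of its underside
- kettle: bystander: chrome kettle 140 mm across, 160 mm high, on the glass shelf at the back (shelf top 90 mm above the worktop); origin at the centre of its underside; leave alone
- tea_flask: bystander: red plastic press-button flask 96 mm across, 170 mm high, on the glass shelf; origin at the centre of its underside; leave alone
- shelf_cup_1: bystander: glass cup, 58 mm across, 56 mm high, on the glass shelf; origin at the centre of its underside; leave alone
- shelf_cup_2: bystander: glass cup like the other, on the glass shelf; origin at the centre of its underside; leave alone
Mind the look-alikes: they are no part of the job. What is shaped like the tea_cup but red is not meant.

How it is judged:
By the outcome, as a careful person would: the job done as asked, in the order asked, and still so for the second after the job is handed in, while the arm keeps its last pose, push and grip.
It also fails if it takes over 38 s, if anything falls off the work surface, if the arm or the gripper's body presses on something with over 40 N, if the wrist force passes 120 N, or if a joint passes its speed limit or range.

## Working session

There is one attempt and no reset: what is moved stays moved. The work goes in short steps, Python scripts to look and compute and a tool call to move; the robot and the scene stay as the last step left them, time stands still between calls to the robot, and variables do not carry over. Pictures are saved under pics/ and viewed, and the job is handed in when it is done.

Besides the shell and the picture viewer there is one more tool, called after "Request:" by a JSON object that holds its "method" and its "body". apply_moves: Moves the arm, as the interface text tells. Its arguments: {"type":"object","properties":{"plan":{"type":"array","items":{"type":"object","properties":{"dx":{"type":"number"},"dy":{"type":"number"},"dz":{"type":"number"},"rx":{"type":"number"},"ry":{"type":"number"},"rz":{"type":"number"}}}},"grip":{"type":"number"},"squeeze":{"type":"number"}},"required":["plan"]}

```bash
mkdir -p pics
python3 - <<'E'
from station import ctrl, eyes
import cv2,numpy as np
s=ctrl.get_state()
for k in s: print(k,np.round(s[k],3))
for n in ["scene","top"]:
    c=eyes.capture(n); cv2.imwrite(f"pics/{n}0.png",c["img"]); np.savez(f"{n}0.npz",**c)
    print(n,c["camera_matrix"].round(1).tolist(),c["world_to_cam"].round(3).tolist())
E
```

```text
time 0.0
joints [ 1.122  0.629  0.038  1.518 -0.027  0.996 -0.02 ]
joint_vel [-0.001  0.    -0.002 -0.001 -0.001 -0.001 -0.001]
joint_torque [-1.0000e-03 -5.4974e+01  1.1440e+00 -1.8664e+01 -5.2000e-02  2.4000e-02
  0.0000e+00]
position [ 0.243 -0.602  0.205]
orientation [-3.14   0.     0.383]
wrist_force [-0.125  0.333  0.163]
moment [0.027 0.034 0.052]
width 0.094
scene [[436.7, 0.0, 327.7], [0.0, 436.7, 241.8], [0.0, 0.0, 1.0]] [[0.23, 0.973, -0.012, -0.117], [0.777, -0.191, -0.6, -0.381], [-0.586, 0.129, -0.8, 1.421], [0.0, 0.0, 0.0, 1.0]]
top [[470.2, 0.0, 327.9], [0.0, 470.2, 241.4], [0.0, 0.0, 1.0]] [[-0.005, -1.0, -0.002, -0.022], [-0.992, 0.005, -0.129, 0.616], [0.129, 0.002, -0.992, 0.991], [0.0, 0.0, 0.0, 1.0]]
```

View pics/scene0.png

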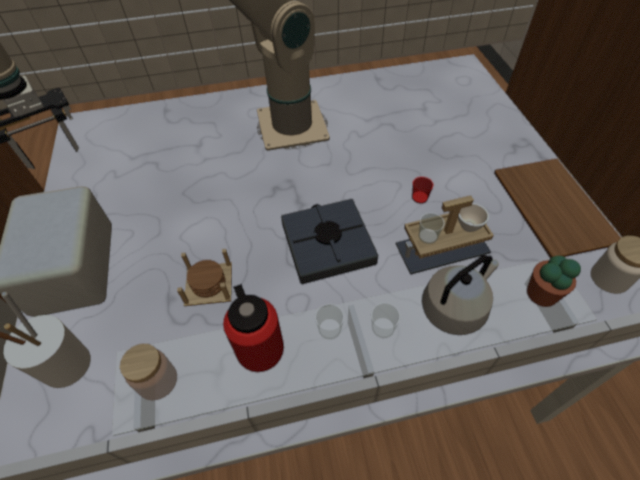

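View pics/top0.png

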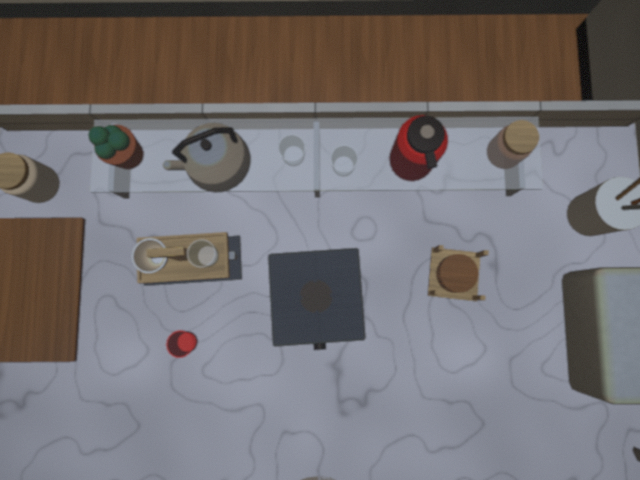

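The top view shows the carrier at about (183,258), with its handle bar at (167,253). The bowl is to the left at (150,256) and the cup to the right at (203,254). The kettle is behind at (213,155). Next I measure the handle.

```bash
cat > h.py <<'E'
import numpy as np,cv2
def cloud(c):
    K=c["camera_matrix"];T=c["world_to_cam"];z=c["z_map"]
    v,u=np.mgrid[:480,:640]
    P=np.stack([(u-K[0,2])/K[0,0]*z,(v-K[1,2])/K[1,1]*z,z,np.ones_like(z)],-1)
    W=P@np.linalg.inv(T).T
    W[z<=0]=np.nan
    return W[...,:3]
E
python3 - <<'E'
import numpy as np,cv2
from h import cloud
for n in ["top","scene"]:
    W=cloud(np.load(n+"0.npz"))
    roi=(W[...,0]>.4)&(W[...,0]<.6)&(W[...,1]>.15)&(W[...,1]<.48)
    for lo,hi in [(.172,.195),(.13,.165),(.1,.128),(.074,.09),(.06,.074),(.005,.02)]:
        m=roi&(W[...,2]>lo)&(W[...,2]<hi)
        p=W[m]
        if len(p)<5: print(n,lo,len(p));continue
        r=cv2.minAreaRect((p[:,:2]*1000).astype(np.float32))
        print(n,lo,hi,len(p),"mean",p.mean(0).round(4),"rect",np.round(r[0],1),np.round(r[1],1),round(r[2],2))
E
```

```text
top 0.172 0.195 341 mean [0.5793 0.281  0.1827] rect [579.9 281.8] [16.3 69.4] 3.57
top 0.13 0.165 36 mean [0.5707 0.2577 0.1406] rect [576.8 245.6] [84.8 36.8] 77.88
top 0.1 0.128 527 mean [0.5732 0.3065 0.1159] rect [572.7 286.9] [ 54.2 169.9] 0.13
top 0.074 0.09 1098 mean [0.5611 0.2724 0.0791] rect [566.4 281.7] [ 70.3 190.3] 3.03
top 0.06 0.074 952 mean [0.5558 0.2673 0.0713] rect [540.  282.2] [155.8 208.5] 54.24
top 0.005 0.02 725 mean [0.5224 0.2561 0.0094] rect [500.1 314.2] [199.  326.8] 0.14
scene 0.172 0.195 258 mean [0.584  0.2798 0.181 ] rect [581.8 281.8] [18.  71.7] 3.18
scene 0.13 0.165 108 mean [0.5858 0.277  0.148 ] rect [573.7 257. ] [ 34.  113.5] 0.47
scene 0.1 0.128 646 mean [0.5733 0.2901 0.1139] rect [574.5 285.7] [ 50.8 170.7] 0.33
scene 0.074 0.09 431 mean [0.5695 0.2656 0.0808] rect [566.3 282.1] [ 67.7 195.2] 0.46
scene 0.06 0.074 417 mean [0.5791 0.2578 0.0711] rect [568.6 274.6] [196.5  62.7] 89.96
scene 0.005 0.02 389 mean [0.5531 0.2406 0.0104] rect [501.6 309.3] [196.8 313.1] 0.01
```

Run:
```python
import numpy as np,cv2
from h import cloud
for n in ["top","scene"]:
    W=cloud(np.load(n+"0.npz"))
    roi=(W[...,0]>.45)&(W[...,0]<.66)&(W[...,1]>.1)&(W[...,1]<.48)
    for lo,hi in [(.173,.195),(.076,.09),(.066,.09)]:
        p=W[roi&(W[...,2]>lo)&(W[...,2]<hi)]
        r=cv2.minAreaRect((p[:,:2]*1000).astype(np.float32))
        q=p[:,:2]-p[:,:2].mean(0);e=np.linalg.eigh(q.T@q)[1][:,1]
        print(n,lo,len(p),np.round(r[0],1),np.round(r[1],1),round(r[2],2),"pca",np.degrees(np.arctan2(-e[0]*np.sign(e[1]),abs(e[1]))).round(2), p.max(0).round(3))
    k=(W[...,0]>.62)&(W[...,0]<.95)&(W[...,1]>.0)&(W[...,1]<.40)&(W[...,2]>.12)
    p=W[k];print("kettle",len(p),p.min(0).round(3),p.max(0).round(3))
    for zl in [.2,.22,.24]:
        p=W[k&(W[...,2]>zl)]; print(zl,p.min(0).round(3),p.max(0).round(3))
```

```text
top 0.173 338 [579.9 281.8] [16.3 69.4] 3.57 pca 3.48 [0.589 0.317 0.188]
top 0.076 1145 [579.8 282.5] [ 96.5 190.4] 3.29 pca 6.59 [0.633 0.38  0.09 ]
top 0.066 2850 [580.2 278.3] [ 96.5 202.5] 3.44 pca 9.86 [0.633 0.382 0.09 ]
kettle 5278 [0.714 0.02  0.12 ] [0.845 0.4   0.251]
0.2 [0.756 0.151 0.2  ] [0.812 0.4   0.251]
0.22 [0.756 0.152 0.221] [0.807 0.265 0.251]
0.24 [0.762 0.166 0.24 ] [0.802 0.247 0.251]
scene 0.173 255 [581.8 281.8] [18.  71.7] 3.18 pca 2.4 [0.593 0.318 0.187]
scene 0.076 692 [582.3 282.5] [ 98.3 193.6] 2.86 pca -3.91 [0.635 0.38  0.09 ]
scene 0.066 1767 [582.4 279.7] [ 98.3 199.2] 2.86 pca -4.84 [0.635 0.38  0.09 ]
kettle 5648 [0.723 0.02  0.12 ] [0.852 0.4   0.25 ]
0.2 [0.76 0.15 0.2 ] [0.815 0.4   0.25 ]
0.22 [0.76 0.15 0.22] [0.811 0.262 0.25 ]
0.24 [0.767 0.167 0.24 ] [0.803 0.244 0.25 ]
```

```bash
cat > pl.py <<'E'
import sys,json,numpy as np
from scipy.spatial.transform import Rotation as R
from station import ctrl
# usage: pl.py x y z yawdeg nrows
def plan(x,y,z,yaw,n=10,cap=.95):
    s=ctrl.get_state(); p=np.array(s["position"]); r=R.from_euler("xyz",s["orientation"])
    rt=R.from_euler("xyz",[np.pi,0,np.radians(yaw)]); rows=[]
    for i in range(n):
        d=r.inv().apply(np.array([x,y,z])-p)/.025
        w=np.degrees((r.inv()*rt).as_rotvec())/5
        d=d*min(1,cap/max(np.abs(d).max(),1e-9)); w=w*min(1,cap/max(np.abs(w).max(),1e-9))
        d=d.round(2);w=w.round(2)
        rows.append({k:float(v) for k,v in zip(["dx","dy","dz","rx","ry","rz"],[*d,*w]) if v})
        p=p+r.apply(d*.025); r=r*R.from_rotvec(np.radians(w*5))
    print("t",s["time"],"pos",np.round(s["position"],4),"rpy",np.degrees(s["orientation"]).round(2),"F",np.round(s["wrist_force"],2),"w",round(s["width"],4))
    print(json.dumps(rows)); print("end",p.round(4))
plan(*map(float,sys.argv[1:5]),n=int(sys.argv[5]))
E
python3 pl.py .5 -.15 .28 93.3 10
```

```text
t 0.1 pos [ 0.2426 -0.6024  0.2047] rpy [-179.91   -0.     21.93] F [-0.03 -0.55 -0.14] w 0.0938
[{"dx": 0.95, "dy": -0.75, "dz": -0.17, "rz": -0.95}, {"dx": 0.95, "dy": -0.63, "dz": -0.16, "rz": -0.95}, {"dx": 0.95, "dy": -0.53, "dz": -0.16, "rz": -0.95}, {"dx": 0.95, "dy": -0.43, "dz": -0.15, "rz": -0.95}, {"dx": 0.95, "dy": -0.34, "dz": -0.14, "rz": -0.95}, {"dx": 0.95, "dy": -0.25, "dz": -0.14, "rz": -0.95}, {"dx": 0.95, "dy": -0.17, "dz": -0.14, "rz": -0.95}, {"dx": 0.95, "dy": -0.09, "dz": -0.14, "rz": -0.95}, {"dx": 0.95, "dy": -0.01, "dz": -0.14, "rz": -0.95}, {"dx": 0.95, "dy": 0.07, "dz": -0.14, "rz": -0.95}]
end [ 0.3695 -0.3785  0.2419]
```

Request:
{"method": "apply_moves", "body": {"plan": [{"dx": 0.95, "dy": -0.75, "dz": -0.4, "rz": -0.95}, {"dx": 0.95, "dy": -0.63, "dz": -0.4, "rz": -0.95}, {"dx": 0.95, "dy": -0.53, "dz": -0.4, "rz": -0.95}, {"dx": 0.95, "dy": -0.43, "dz": -0.4, "rz": -0.95}, {"dx": 0.95, "dy": -0.34, "dz": -0.4, "rz": -0.95}, {"dx": 0.95, "dy": -0.25, "dz": -0.2, "rz": -0.95}, {"dx": 0.95, "dy": -0.17, "dz": -0.2, "rz": -0.95}, {"dx": 0.95, "dy": -0.09, "dz": -0.2, "rz": -0.95}, {"dx": 0.95, "dy": 0, "dz": -0.1, "rz": -0.95}, {"dx": 0.95, "dy": 0.07, "dz": -0.1, "rz": -0.95}]}}

```text
invalid input at $.plan[0]: expected keys dx, dy, dz, rx, ry, rz
```

```bash
python3 pl.py .56 .0 .28 93.3 10
```

```text
t 0.1 pos [ 0.2426 -0.6024  0.2047] rpy [-179.91   -0.     21.93] F [-0.03 -0.55 -0.14] w 0.0938
[{"dx": 0.95, "dy": -0.81, "dz": -0.14, "rz": -0.95}, {"dx": 0.95, "dy": -0.68, "dz": -0.13, "rz": -0.95}, {"dx": 0.95, "dy": -0.57, "dz": -0.12, "rz": -0.95}, {"dx": 0.95, "dy": -0.46, "dz": -0.12, "rz": -0.95}, {"dx": 0.95, "dy": -0.37, "dz": -0.11, "rz": -0.95}, {"dx": 0.95, "dy": -0.28, "dz": -0.11, "rz": -0.95}, {"dx": 0.95, "dy": -0.2, "dz": -0.11, "rz": -0.95}, {"dx": 0.95, "dy": -0.12, "dz": -0.1, "rz": -0.95}, {"dx": 0.95, "dy": -0.04, "dz": -0.1, "rz": -0.95}, {"dx": 0.95, "dy": 0.04, "dz": -0.1, "rz": -0.95}]
end [ 0.3638 -0.3719  0.2334]
```

All six keys are needed in every row.

Request:
{"method": "apply_moves", "body": {"plan": [{"dx": 0.95, "dy": -0.75, "dz": -0.4, "rx": 0, "ry": 0, "rz": -0.95}, {"dx": 0.95, "dy": -0.63, "dz": -0.4, "rx": 0, "ry": 0, "rz": -0.95}, {"dx": 0.95, "dy": -0.53, "dz": -0.4, "rx": 0, "ry": 0, "rz": -0.95}, {"dx": 0.95, "dy": -0.43, "dz": -0.4, "rx": 0, "ry": 0, "rz": -0.95}, {"dx": 0.95, "dy": -0.34, "dz": -0.4, "rx": 0, "ry": 0, "rz": -0.95}, {"dx": 0.95, "dy": -0.25, "dz": -0.2, "rx": 0, "ry": 0, "rz": -0.95}, {"dx": 0.95, "dy": -0.17, "dz": -0.2, "rx": 0, "ry": 0, "rz": -0.95}, {"dx": 0.95, "dy": -0.09, "dz": -0.2, "rx": 0, "ry": 0, "rz": -0.95}, {"dx": 0.95, "dy": 0, "dz": -0.1, "rx": 0, "ry": 0, "rz": -0.95}, {"dx": 0.95, "dy": 0.07, "dz": -0.1, "rx": 0, "ry": 0, "rz": -0.95}]}}

```text
time: 0.93
position: [0.365, -0.3702, 0.2717]
orientation: [-3.129, -0.002, 1.239]
wrist_force: [0.1, -0.1, 0.6]
width: 0.0939
```

```bash
sed -i 's/ if v}/}/' pl.py; python3 pl.py .56 .0 .28 93.3 10
```

```text
t 0.9333 pos [ 0.365  -0.3702  0.2717] rpy [-1.793e+02 -1.400e-01  7.100e+01] F [ 0.13 -0.12  0.6 ] w 0.0939
[{"dx": 0.95, "dy": 0.15, "dz": -0.02, "rx": -0.03, "ry": -0.01, "rz": -0.95}, {"dx": 0.95, "dy": 0.23, "dz": -0.02, "rx": -0.03, "ry": -0.01, "rz": -0.95}, {"dx": 0.95, "dy": 0.31, "dz": -0.02, "rx": -0.03, "ry": -0.01, "rz": -0.95}, {"dx": 0.95, "dy": 0.4, "dz": -0.02, "rx": -0.02, "ry": -0.01, "rz": -0.95}, {"dx": 0.95, "dy": 0.5, "dz": -0.02, "rx": -0.02, "ry": -0.01, "rz": -0.66}, {"dx": 0.95, "dy": 0.57, "dz": -0.02, "rx": -0.0, "ry": -0.0, "rz": 0.0}, {"dx": 0.95, "dy": 0.57, "dz": -0.02, "rx": -0.0, "ry": -0.0, "rz": 0.0}, {"dx": 0.95, "dy": 0.57, "dz": -0.02, "rx": -0.0, "ry": -0.0, "rz": 0.0}, {"dx": 0.95, "dy": 0.57, "dz": -0.02, "rx": -0.0, "ry": -0.0, "rz": 0.0}, {"dx": 0.95, "dy": 0.57, "dz": -0.02, "rx": -0.0, "ry": -0.0, "rz": 0.0}]
end [ 0.488  -0.1359  0.2767]
```

Request:
{"method": "apply_moves", "body": {"plan": [{"dx": 0.95, "dy": 0.15, "dz": -0.02, "rx": -0.03, "ry": -0.01, "rz": -0.95}, {"dx": 0.95, "dy": 0.23, "dz": -0.02, "rx": -0.03, "ry": -0.01, "rz": -0.95}, {"dx": 0.95, "dy": 0.31, "dz": -0.02, "rx": -0.03, "ry": -0.01, "rz": -0.95}, {"dx": 0.95, "dy": 0.4, "dz": -0.02, "rx": -0.02, "ry": -0.01, "rz": -0.95}, {"dx": 0.95, "dy": 0.5, "dz": -0.02, "rx": -0.02, "ry": -0.01, "rz": -0.66}, {"dx": 0.95, "dy": 0.57, "dz": -0.02, "rx": 0, "ry": 0, "rz": 0.0}, {"dx": 0.95, "dy": 0.57, "dz": -0.02, "rx": 0, "ry": 0, "rz": 0.0}, {"dx": 0.95, "dy": 0.57, "dz": -0.02, "rx": 0, "ry": 0, "rz": 0.0}, {"dx": 0.95, "dy": 0.57, "dz": -0.02, "rx": 0, "ry": 0, "rz": 0.0}, {"dx": 0.95, "dy": 0.57, "dz": -0.02, "rx": 0, "ry": 0, "rz": 0.0}]}}

```text
time: 1.77
position: [0.4856, -0.1227, 0.2753]
orientation: [-3.137, -0.001, 1.65]
wrist_force: [0.2, 0.4, 0.3]
width: 0.0943
```

```bash
python3 pl.py .57 .27 .27 93.3 10
```

```text
t 1.7667 pos [ 0.4856 -0.1227  0.2753] rpy [-1.7976e+02 -6.0000e-02  9.4510e+01] F [0.23 0.37 0.33] w 0.0943
[{"dx": 0.95, "dy": 0.28, "dz": 0.01, "rx": -0.05, "ry": -0.01, "rz": 0.24}, {"dx": 0.95, "dy": 0.26, "dz": 0.01, "rx": 0.0, "ry": -0.0, "rz": 0.0}, {"dx": 0.95, "dy": 0.26, "dz": 0.01, "rx": 0.0, "ry": -0.0, "rz": 0.0}, {"dx": 0.95, "dy": 0.26, "dz": 0.01, "rx": 0.0, "ry": -0.0, "rz": 0.0}, {"dx": 0.95, "dy": 0.26, "dz": 0.01, "rx": 0.0, "ry": -0.0, "rz": 0.0}, {"dx": 0.95, "dy": 0.26, "dz": 0.01, "rx": 0.0, "ry": -0.0, "rz": 0.0}, {"dx": 0.95, "dy": 0.26, "dz": 0.01, "rx": 0.0, "ry": -0.0, "rz": 0.0}, {"dx": 0.95, "dy": 0.26, "dz": 0.02, "rx": 0.0, "ry": -0.0, "rz": 0.0}, {"dx": 0.95, "dy": 0.27, "dz": 0.01, "rx": 0.0, "ry": -0.0, "rz": 0.0}, {"dx": 0.95, "dy": 0.26, "dz": 0.02, "rx": 0.0, "ry": -0.0, "rz": 0.0}]
end [0.537  0.1184 0.2723]
```

Request:
{"method": "apply_moves", "body": {"plan": [{"dx": 0.95, "dy": 0.28, "dz": 0.01, "rx": -0.05, "ry": -0.01, "rz": 0.24}, {"dx": 0.95, "dy": 0.26, "dz": 0.01, "rx": 0, "ry": 0, "rz": 0}, {"dx": 0.95, "dy": 0.26, "dz": 0.01, "rx": 0, "ry": 0, "rz": 0}, {"dx": 0.95, "dy": 0.26, "dz": 0.01, "rx": 0, "ry": 0, "rz": 0}, {"dx": 0.95, "dy": 0.26, "dz": 0.01, "rx": 0, "ry": 0, "rz": 0}, {"dx": 0.95, "dy": 0.26, "dz": 0.01, "rx": 0, "ry": 0, "rz": 0}, {"dx": 0.95, "dy": 0.26, "dz": 0.01, "rx": 0, "ry": 0, "rz": 0}, {"dx": 0.95, "dy": 0.26, "dz": 0.02, "rx": 0, "ry": 0, "rz": 0}, {"dx": 0.95, "dy": 0.27, "dz": 0.01, "rx": 0, "ry": 0, "rz": 0}, {"dx": 0.95, "dy": 0.26, "dz": 0.02, "rx": 0, "ry": 0, "rz": 0}]}}

```text
time: 2.6
position: [0.537, 0.1304, 0.2692]
orientation: [-3.136, 0.0, 1.628]
wrist_force: [-0.2, 0.5, 0.6]
width: 0.0941
```

```bash
python3 pl.py .5805 .282 .26 93.3 10
```

```text
t 2.6 pos [0.537  0.1304 0.2692] rpy [-1.7969e+02  3.0000e-02  9.3250e+01] F [-0.24  0.5   0.58] w 0.0941
[{"dx": 0.95, "dy": 0.33, "dz": 0.06, "rx": -0.06, "ry": 0.01, "rz": -0.01}, {"dx": 0.95, "dy": 0.33, "dz": 0.06, "rx": -0.0, "ry": -0.0, "rz": 0.0}, {"dx": 0.95, "dy": 0.33, "dz": 0.06, "rx": -0.0, "ry": -0.0, "rz": 0.0}, {"dx": 0.95, "dy": 0.34, "dz": 0.06, "rx": -0.0, "ry": -0.0, "rz": 0.0}, {"dx": 0.95, "dy": 0.33, "dz": 0.06, "rx": -0.0, "ry": -0.0, "rz": 0.0}, {"dx": 0.95, "dy": 0.34, "dz": 0.05, "rx": -0.0, "ry": -0.0, "rz": 0.0}, {"dx": 0.25, "dy": 0.08, "dz": 0.02, "rx": -0.0, "ry": -0.0, "rz": 0.0}, {"dx": 0.0, "dy": 0.0, "dz": -0.0, "rx": -0.0, "ry": -0.0, "rz": 0.0}, {"dx": 0.0, "dy": 0.0, "dz": -0.0, "rx": -0.0, "ry": -0.0, "rz": 0.0}, {"dx": 0.0, "dy": 0.0, "dz": -0.0, "rx": -0.0, "ry": -0.0, "rz": 0.0}]
end [0.5804 0.2819 0.26  ]
```

Request:
{"method": "apply_moves", "body": {"grip": 60, "plan": [{"dx": 0.95, "dy": 0.33, "dz": 0.06, "rx": -0.06, "ry": 0, "rz": 0}, {"dx": 0.95, "dy": 0.33, "dz": 0.06, "rx": 0, "ry": 0, "rz": 0}, {"dx": 0.95, "dy": 0.33, "dz": 0.06, "rx": 0, "ry": 0, "rz": 0}, {"dx": 0.95, "dy": 0.34, "dz": 0.06, "rx": 0, "ry": 0, "rz": 0}, {"dx": 0.95, "dy": 0.33, "dz": 0.06, "rx": 0, "ry": 0, "rz": 0}, {"dx": 0.7, "dy": 0.3, "dz": 0.05, "rx": 0, "ry": 0, "rz": 0}, {"dx": 0, "dy": 0, "dz": 0, "rx": 0, "ry": 0, "rz": 0}, {"dx": 0, "dy": 0, "dz": 0, "rx": 0, "ry": 0, "rz": 0}]}}

```text
time: 3.27
position: [0.576, 0.2817, 0.2553]
orientation: [-3.134, 0.0, 1.635]
wrist_force: [-0.5, -0.5, -0.6]
width: 0.06
```

```bash
python3 pl.py .5805 .286 .20 93.3 4
python3 - <<'E'
from station import eyes
import cv2,numpy as np
for n in ["top","scene","wrist"]:
    c=eyes.capture(n); cv2.imwrite(f"pics/{n}1.png",c["img"]); np.savez(f"{n}1.npz",**c)
a=cv2.imread("pics/wrist1.png");b=cv2.imread("pics/scene1.png")[150:300,340:560]
b=cv2.resize(b,(600,409)); cv2.imwrite("pics/s1c.png",b)
E
```

```text
t 3.2667 pos [0.576  0.2817 0.2553] rpy [-1.7957e+02  1.0000e-02  9.3680e+01] F [-0.49 -0.45 -0.63] w 0.06
[{"dx": 0.07, "dy": 0.09, "dz": 0.95, "rx": -0.09, "ry": 0.0, "rz": 0.08}, {"dx": 0.07, "dy": 0.08, "dz": 0.95, "rx": 0.0, "ry": 0.0, "rz": -0.0}, {"dx": 0.02, "dy": 0.03, "dz": 0.31, "rx": 0.0, "ry": 0.0, "rz": -0.0}, {"dx": 0.0, "dy": -0.0, "dz": 0.0, "rx": 0.0, "ry": 0.0, "rz": -0.0}]
end [0.5806 0.2859 0.2   ]
```

View pics/wrist1.png

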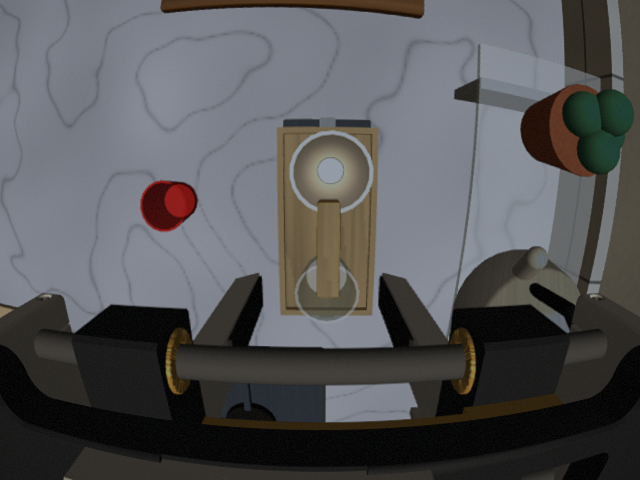

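View pics/s1c.png

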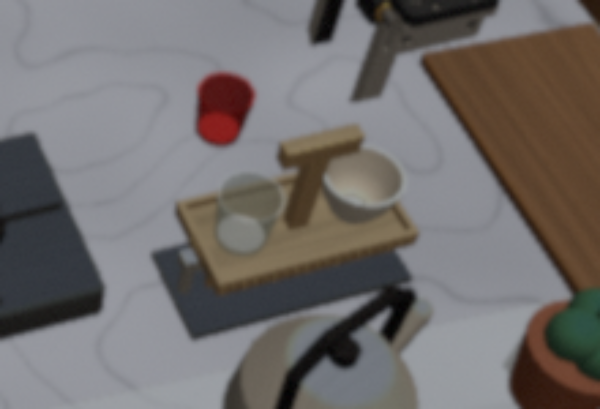

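Request:
{"method": "apply_moves", "body": {"plan": [{"dx": 0.07, "dy": 0.1, "dz": 0.95, "rx": -0.09, "ry": 0, "rz": 0.08}, {"dx": 0.07, "dy": 0.1, "dz": 0.9, "rx": 0, "ry": 0, "rz": 0}, {"dx": 0.02, "dy": 0.03, "dz": 0.2, "rx": 0, "ry": 0, "rz": 0}, {"dx": 0, "dy": 0, "dz": 0, "rx": 0, "ry": 0, "rz": 0}]}}

```text
time: 3.75
position: [0.584, 0.2781, 0.2062]
orientation: [3.135, 0.003, 1.618]
wrist_force: [0.1, -0.1, -0.2]
width: 0.06
```

```bash
python3 pl.py .581 .286 .153 93.3 6
python3 - <<'E'
from station import eyes
import cv2,numpy as np
c=eyes.capture("wrist"); cv2.imwrite(f"pics/wrist2.png",c["img"])
# ray-cast bar top-face edges from wrist1 view by colour mask
d=np.load("wrist1.npz");K=d["camera_matrix"];T=d["world_to_cam"];f=K[0,0]
def ray(u,v,z):
    x,y=u-K[0,2],v-K[1,2];r=np.hypot(x,y);t=r/f
    dc=np.array([np.sin(t)*x/r,np.sin(t)*y/r,np.cos(t)]);Ti=np.linalg.inv(T)
    o=Ti[:3,3];w=Ti[:3,:3]@dc;return o+w*(z-o[2])/w[2]
for uv in [(318,202),(340,202),(318,297),(339,297)]: print(uv,ray(*uv,.183).round(4))
E
```

```text
t 3.75 pos [0.584  0.2781 0.2062] rpy [1.7965e+02 1.6000e-01 9.2700e+01] F [ 0.1  -0.15 -0.19] w 0.06
[{"dx": 0.15, "dy": -0.05, "dz": 0.95, "rx": 0.07, "ry": 0.03, "rz": -0.12}, {"dx": 0.14, "dy": -0.05, "dz": 0.95, "rx": 0.0, "ry": 0.0, "rz": 0.0}, {"dx": 0.03, "dy": -0.01, "dz": 0.23, "rx": 0.0, "ry": 0.0, "rz": 0.0}, {"dx": 0.0, "dy": 0.0, "dz": -0.0, "rx": 0.0, "ry": 0.0, "rz": 0.0}, {"dx": 0.0, "dy": 0.0, "dz": -0.0, "rx": 0.0, "ry": 0.0, "rz": 0.0}, {"dx": 0.0, "dy": 0.0, "dz": -0.0, "rx": 0.0, "ry": 0.0, "rz": 0.0}]
end [0.581  0.2859 0.1529]
(318, 202) [0.5723 0.3177 0.183 ]
(340, 202) [0.5873 0.3187 0.183 ]
(318, 297) [0.5765 0.2489 0.183 ]
(339, 297) [0.5917 0.2498 0.183 ]
```

View pics/wrist2.png

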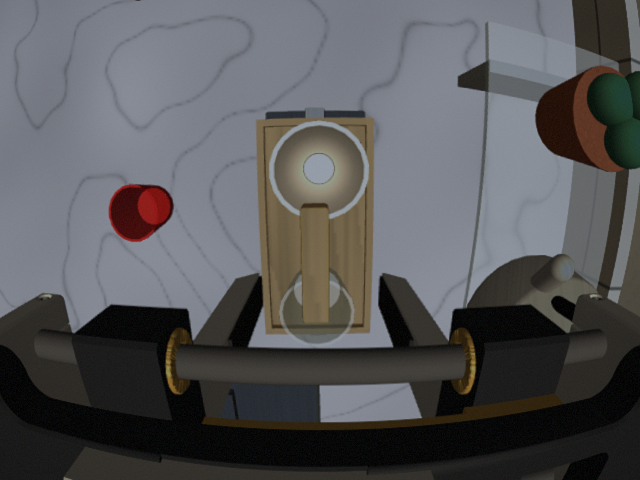

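Request:
{"method": "apply_moves", "body": {"plan": [{"dx": 0.15, "dy": -0.02, "dz": 0.7, "rx": 0.07, "ry": 0.03, "rz": -0.12}, {"dx": 0.12, "dy": -0.02, "dz": 0.6, "rx": 0, "ry": 0, "rz": 0}, {"dx": 0.05, "dy": 0, "dz": 0.3, "rx": 0, "ry": 0, "rz": 0}, {"dx": 0, "dy": 0, "dz": 0, "rx": 0, "ry": 0, "rz": 0}]}}

```text
time: 4.13
position: [0.5863, 0.2843, 0.1713]
orientation: [3.134, -0.002, 1.624]
wrist_force: [-0.8, -0.0, 0.8]
width: 0.0599
```

```bash
python3 pl.py .582 .286 .153 93.4 3
```

```text
t 4.1333 pos [0.5863 0.2843 0.1713] rpy [ 1.7955e+02 -9.0000e-02  9.3060e+01] F [-0.75 -0.    0.76] w 0.0599
[{"dx": 0.08, "dy": -0.17, "dz": 0.73, "rx": 0.09, "ry": -0.02, "rz": -0.07}, {"dx": -0.0, "dy": -0.0, "dz": 0.0, "rx": 0.0, "ry": 0.0, "rz": 0.0}, {"dx": -0.0, "dy": -0.0, "dz": 0.0, "rx": 0.0, "ry": 0.0, "rz": 0.0}]
end [0.5821 0.2861 0.153 ]
```

Request:
{"method": "apply_moves", "body": {"plan": [{"dx": 0.06, "dy": -0.12, "dz": 0.4, "rx": 0.09, "ry": 0, "rz": -0.07}, {"dx": 0, "dy": -0.08, "dz": 0.33, "rx": 0, "ry": 0, "rz": 0}, {"dx": 0, "dy": 0, "dz": 0, "rx": 0, "ry": 0, "rz": 0}, {"dx": 0, "dy": 0, "dz": 0, "rx": 0, "ry": 0, "rz": 0}]}}

```text
time: 4.47
position: [0.5825, 0.2856, 0.1546]
orientation: [3.138, -0.003, 1.63]
wrist_force: [-0.8, -0.4, -0.1]
width: 0.0598
```

```bash
python3 pl.py .582 .286 .153 93.4 1
```

```text
t 4.4667 pos [0.5825 0.2856 0.1546] rpy [ 1.7981e+02 -1.6000e-01  9.3380e+01] F [-0.84 -0.36 -0.11] w 0.0598
[{"dx": 0.02, "dy": -0.02, "dz": 0.07, "rx": 0.04, "ry": -0.03, "rz": -0.0}]
end [0.582  0.286  0.1529]
```

Request:
{"method": "apply_moves", "body": {"grip": 0, "squeeze": 15, "plan": [{"dx": 0, "dy": 0, "dz": 0.05, "rx": 0.04, "ry": -0.03, "rz": 0}, {"dx": 0, "dy": 0, "dz": 0, "rx": 0, "ry": 0, "rz": 0}, {"dx": 0, "dy": 0, "dz": 0, "rx": 0, "ry": 0, "rz": 0}, {"dx": 0, "dy": 0, "dz": 0, "rx": 0, "ry": 0, "rz": 0}, {"dx": 0, "dy": 0, "dz": 0, "rx": 0, "ry": 0, "rz": 0}]}}

```text
time: 4.88
position: [0.5833, 0.2859, 0.1547]
orientation: [3.14, -0.001, 1.63]
wrist_force: [0.0, -0.9, 1.1]
width: 0.0305
```

```bash
python3 pl.py .582 .286 .153 93.4 1
```

```text
t 4.8833 pos [0.5833 0.2859 0.1547] rpy [ 1.7992e+02 -4.0000e-02  9.3370e+01] F [ 0.01 -0.94  1.12] w 0.0305
[{"dx": 0.01, "dy": -0.05, "dz": 0.07, "rx": 0.02, "ry": -0.01, "rz": -0.01}]
end [0.582  0.2861 0.1529]
```

Still closing. I keep holding position.

Request:
{"method": "apply_moves", "body": {"plan": [{"dx": 0, "dy": -0.05, "dz": 0.05, "rx": 0.02, "ry": 0, "rz": 0}, {"dx": 0, "dy": 0, "dz": 0, "rx": 0, "ry": 0, "rz": 0}, {"dx": 0, "dy": 0, "dz": 0, "rx": 0, "ry": 0, "rz": 0}, {"dx": 0, "dy": 0, "dz": 0, "rx": 0, "ry": 0, "rz": 0}]}}

```text
time: 5.22
position: [0.5818, 0.286, 0.1536]
orientation: [-3.141, -0.001, 1.63]
wrist_force: [0.6, 0.3, -0.0]
width: 0.016
```

Request:
{"method": "apply_moves", "body": {"squeeze": 50, "plan": [{"dx": 0, "dy": 0, "dz": 0, "rx": 0, "ry": 0, "rz": 0}, {"dx": 0, "dy": 0, "dz": 0, "rx": 0, "ry": 0, "rz": 0}, {"dx": 0, "dy": 0, "dz": 0, "rx": 0, "ry": 0, "rz": 0}]}}

```text
time: 5.47
position: [0.5819, 0.2859, 0.1536]
orientation: [-3.141, -0.001, 1.63]
wrist_force: [-0.2, 1.0, 0.7]
width: 0.0159
```

```bash
python3 pl.py .582 .286 .153 93.4 1
python3 - <<'E'
from station import eyes
import cv2,numpy as np
c=eyes.capture("scene"); cv2.imwrite("pics/s3c.png",cv2.resize(c["img"][130:300,340:560],(660,510)))
E
```

```text
t 5.4667 pos [0.5819 0.2859 0.1536] rpy [-1.7998e+02 -5.0000e-02  9.3370e+01] F [-0.21  1.01  0.73] w 0.0159
[{"dx": 0.0, "dy": 0.0, "dz": 0.02, "rx": -0.0, "ry": -0.01, "rz": -0.01}]
end [0.5819 0.2859 0.1531]
```

View pics/s3c.png

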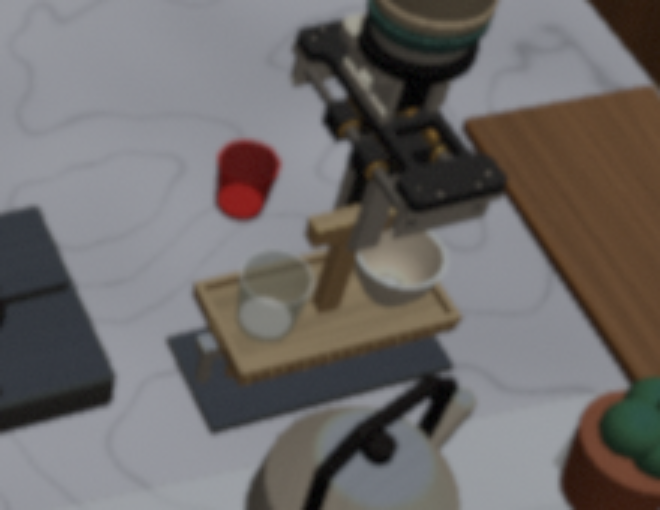

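The grip holds at 16 mm on the bar. I now pull gently, straight up.

Request:
{"method": "apply_moves", "body": {"plan": [{"dx": 0, "dy": 0, "dz": -0.08, "rx": 0, "ry": 0, "rz": 0}, {"dx": 0, "dy": 0, "dz": -0.08, "rx": 0, "ry": 0, "rz": 0}, {"dx": 0, "dy": 0, "dz": -0.08, "rx": 0, "ry": 0, "rz": 0}, {"dx": 0, "dy": 0, "dz": -0.08, "rx": 0, "ry": 0, "rz": 0}]}}

```text
time: 5.85
position: [0.5809, 0.2843, 0.1573]
orientation: [-3.137, 0.002, 1.63]
wrist_force: [2.5, 1.1, -12.3]
width: 0.0158
```

```bash
python3 pl.py .582 .286 .17 93.4 2
```

```text
t 5.85 pos [0.5809 0.2843 0.1573] rpy [-1.7974e+02  9.0000e-02  9.3380e+01] F [  2.46   1.14 -12.29] w 0.0158
[{"dx": 0.07, "dy": 0.05, "dz": -0.51, "rx": -0.05, "ry": 0.02, "rz": -0.0}, {"dx": -0.0, "dy": -0.0, "dz": 0.0, "rx": -0.0, "ry": -0.0, "rz": -0.0}]
end [0.5821 0.2861 0.1701]
```

Request:
{"method": "apply_moves", "body": {"plan": [{"dx": 0.06, "dy": 0.03, "dz": -0.09, "rx": -0.05, "ry": 0.02, "rz": 0}, {"dx": 0.02, "dy": 0.01, "dz": -0.09, "rx": 0, "ry": 0, "rz": 0}, {"dx": 0.02, "dy": 0.01, "dz": -0.09, "rx": 0, "ry": 0, "rz": 0}, {"dx": 0.02, "dy": 0.01, "dz": -0.09, "rx": 0, "ry": 0, "rz": 0}]}}

```text
time: 6.18
position: [0.5812, 0.2848, 0.1636]
orientation: [-3.137, 0.004, 1.629]
wrist_force: [2.0, -0.3, -9.4]
width: 0.0157
```

```bash
python3 pl.py .582 .286 .20 93.4 2
```

```text
t 6.1833 pos [0.5812 0.2848 0.1636] rpy [-179.72    0.23   93.35] F [ 1.96 -0.27 -9.41] w 0.0157
[{"dx": 0.03, "dy": 0.02, "dz": -0.95, "rx": -0.06, "ry": 0.05, "rz": -0.01}, {"dx": 0.01, "dy": 0.01, "dz": -0.51, "rx": 0.0, "ry": -0.0, "rz": 0.0}]
end [0.5819 0.286  0.2   ]
```

Request:
{"method": "apply_moves", "body": {"plan": [{"dx": 0.04, "dy": 0.02, "dz": -0.1, "rx": -0.06, "ry": 0.05, "rz": 0}, {"dx": 0.02, "dy": 0.01, "dz": -0.1, "rx": 0, "ry": 0, "rz": 0}, {"dx": 0.02, "dy": 0.01, "dz": -0.1, "rx": 0, "ry": 0, "rz": 0}, {"dx": 0.02, "dy": 0.01, "dz": -0.1, "rx": 0, "ry": 0, "rz": 0}]}}

```text
time: 6.52
position: [0.5815, 0.2874, 0.1764]
orientation: [-3.141, 0.0, 1.629]
wrist_force: [0.7, 0.9, -5.0]
width: 0.0156
```

```bash
python3 pl.py .582 .286 .20 93.4 2
python3 - <<'E'
from station import eyes
import cv2,numpy as np
c=eyes.capture("scene"); cv2.imwrite("pics/s4c.png",cv2.resize(c["img"][130:300,340:560],(660,510)))
E
```

```text
t 6.5167 pos [0.5815 0.2874 0.1764] rpy [-179.99    0.     93.33] F [ 0.68  0.86 -5.04] w 0.0156
[{"dx": -0.06, "dy": 0.02, "dz": -0.94, "rx": -0.0, "ry": 0.0, "rz": -0.01}, {"dx": 0.0, "dy": -0.0, "dz": -0.0, "rx": -0.0, "ry": 0.0, "rz": -0.0}]
end [0.5821 0.2859 0.1999]
```

View pics/s4c.png

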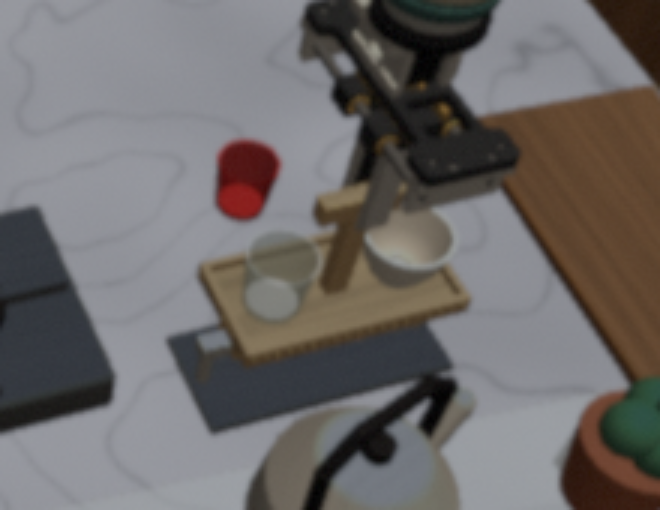

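It is off the catch, 23 mm up, level, and its load is standing. I keep lifting smoothly.

Request:
{"method": "apply_moves", "body": {"plan": [{"dx": -0.03, "dy": 0.01, "dz": -0.15, "rx": 0, "ry": 0, "rz": 0}, {"dx": -0.02, "dy": 0.01, "dz": -0.15, "rx": 0, "ry": 0, "rz": 0}, {"dx": 0, "dy": 0, "dz": -0.15, "rx": 0, "ry": 0, "rz": 0}, {"dx": 0, "dy": 0, "dz": -0.15, "rx": 0, "ry": 0, "rz": 0}, {"dx": 0, "dy": 0, "dz": -0.15, "rx": 0, "ry": 0, "rz": 0}, {"dx": 0, "dy": 0, "dz": -0.15, "rx": 0, "ry": 0, "rz": 0}]}}

```text
time: 7.07
position: [0.5821, 0.2881, 0.2036]
orientation: [3.139, -0.003, 1.63]
wrist_force: [0.8, 0.9, -5.1]
width: 0.0156
```

```bash
python3 pl.py .582 .286 .277 93.4 2
```

```text
t 7.0667 pos [0.5821 0.2881 0.2036] rpy [ 1.7987e+02 -1.6000e-01  9.3400e+01] F [ 0.81  0.88 -5.11] w 0.0156
[{"dx": -0.02, "dy": -0.0, "dz": -0.95, "rx": 0.03, "ry": -0.03, "rz": 0.0}, {"dx": -0.03, "dy": -0.0, "dz": -0.95, "rx": -0.0, "ry": -0.0, "rz": 0.0}]
end [0.5821 0.2868 0.2511]
```

Request:
{"method": "apply_moves", "body": {"plan": [{"dx": -0.03, "dy": 0, "dz": -0.2, "rx": 0.02, "ry": -0.03, "rz": 0}, {"dx": -0.02, "dy": 0, "dz": -0.25, "rx": 0.01, "ry": 0, "rz": 0}, {"dx": -0.01, "dy": 0, "dz": -0.25, "rx": 0, "ry": 0, "rz": 0}, {"dx": -0.01, "dy": 0, "dz": -0.25, "rx": 0, "ry": 0, "rz": 0}, {"dx": -0.01, "dy": 0, "dz": -0.25, "rx": 0, "ry": 0, "rz": 0}, {"dx": -0.01, "dy": 0, "dz": -0.25, "rx": 0, "ry": 0, "rz": 0}, {"dx": 0, "dy": 0, "dz": -0.25, "rx": 0, "ry": 0, "rz": 0}, {"dx": 0, "dy": 0, "dz": -0.2, "rx": 0, "ry": 0, "rz": 0}]}}

```text
time: 7.73
position: [0.5821, 0.2855, 0.2564]
orientation: [-3.141, 0.0, 1.63]
wrist_force: [0.5, 0.0, -5.2]
width: 0.0156
```

```bash
python3 pl.py .582 .286 .277 93.4 2
```

```text
t 7.7333 pos [0.5821 0.2855 0.2564] rpy [-1.7996e+02  1.0000e-02  9.3400e+01] F [ 0.52  0.03 -5.23] w 0.0156
[{"dx": 0.02, "dy": -0.0, "dz": -0.82, "rx": -0.01, "ry": 0.0, "rz": 0.0}, {"dx": 0.0, "dy": -0.0, "dz": -0.0, "rx": 0.0, "ry": 0.0, "rz": 0.0}]
end [0.5821 0.286  0.2769]
```

Request:
{"method": "apply_moves", "body": {"plan": [{"dx": 0.02, "dy": 0, "dz": -0.2, "rx": 0, "ry": 0, "rz": 0}, {"dx": 0, "dy": 0, "dz": -0.2, "rx": 0, "ry": 0, "rz": 0}, {"dx": 0, "dy": 0, "dz": -0.15, "rx": 0, "ry": 0, "rz": 0}, {"dx": 0, "dy": 0, "dz": -0.12, "rx": 0, "ry": 0, "rz": 0}, {"dx": 0, "dy": 0, "dz": -0.06, "rx": 0, "ry": 0, "rz": 0}, {"dx": 0, "dy": 0, "dz": -0.03, "rx": 0, "ry": 0, "rz": 0}, {"dx": 0, "dy": 0, "dz": 0, "rx": 0, "ry": 0, "rz": 0}, {"dx": 0, "dy": 0, "dz": 0, "rx": 0, "ry": 0, "rz": 0}]}}

```text
time: 8.4
position: [0.5822, 0.2864, 0.2787]
orientation: [3.141, -0.001, 1.63]
wrist_force: [-0.0, -0.5, -5.0]
width: 0.0157
```

```bash
python3 pl.py .582 .286 .277 93.4 2
python3 - <<'E'
from station import eyes
import cv2,numpy as np
from h import cloud
for n in ["scene","top"]:
    c=eyes.capture(n); cv2.imwrite(f"pics/{n}5.png",c["img"]); W=cloud(c)
    if n=="scene": cv2.imwrite("pics/s5c.png",cv2.resize(c["img"][100:300,340:580],(720,600)))
    # tray upper faces
    hsv=cv2.cvtColor(c["img"],cv2.COLOR_BGR2HSV)
    m=(W[...,0]>.5)&(W[...,0]<.66)&(W[...,1]>.17)&(W[...,1]<.4)&(W[...,2]>.185)&(W[...,2]<.215)&(hsv[...,1]>70)
    p=W[m]; r=cv2.minAreaRect((p[:,:2]*1000).astype(np.float32))
    A=np.c_[p[:,:2]-p[:,:2].mean(0),np.ones(len(p))];k=np.linalg.lstsq(A,p[:,2],rcond=None)[0]
    print(n,len(p),np.round(r[0],1),np.round(r[1],1),round(r[2],2),"z",k[2].round(4),"slope deg",np.degrees(k[:2]).round(2))
E
```

```text
t 8.4 pos [0.5822 0.2864 0.2787] rpy [ 1.7997e+02 -3.0000e-02  9.3420e+01] F [-0.03 -0.49 -4.98] w 0.0157
[{"dx": -0.01, "dy": -0.01, "dz": 0.07, "rx": 0.01, "ry": -0.01, "rz": 0.0}, {"dx": -0.0, "dy": 0.0, "dz": -0.0, "rx": -0.0, "ry": 0.0, "rz": 0.0}]
end [0.582  0.2861 0.2769]
scene 1764 [582.7 282.1] [ 99.3 192.3] 3.29 z 0.1996 slope deg [-0.19 -0.16]
top 2262 [580.6 271.7] [ 94.2 168.5] 3.46 z 0.1997 slope deg [-0.4  -1.09]
```

View pics/s5c.png

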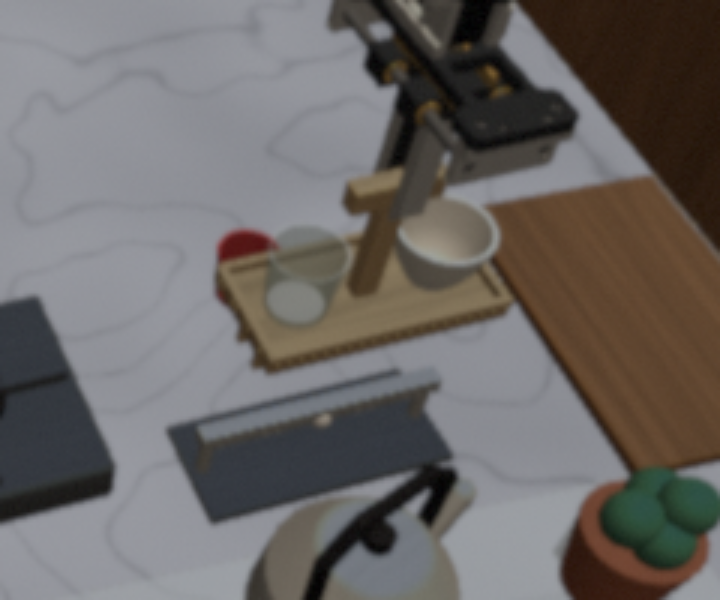

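The carrier is clear of the rail, level and about 125 mm up, with the bowl and cup standing. Now I hold it there.

Request:
{"method": "apply_moves", "body": {"plan": [{"dx": 0, "dy": 0, "dz": 0, "rx": 0, "ry": 0, "rz": 0}, {"dx": 0, "dy": 0, "dz": 0, "rx": 0, "ry": 0, "rz": 0}, {"dx": 0, "dy": 0, "dz": 0, "rx": 0, "ry": 0, "rz": 0}, {"dx": 0, "dy": 0, "dz": 0, "rx": 0, "ry": 0, "rz": 0}, {"dx": 0, "dy": 0, "dz": 0, "rx": 0, "ry": 0, "rz": 0}, {"dx": 0, "dy": 0, "dz": 0, "rx": 0, "ry": 0, "rz": 0}, {"dx": 0, "dy": 0, "dz": 0, "rx": 0, "ry": 0, "rz": 0}, {"dx": 0, "dy": 0, "dz": 0, "rx": 0, "ry": 0, "rz": 0}, {"dx": 0, "dy": 0, "dz": 0, "rx": 0, "ry": 0, "rz": 0}, {"dx": 0, "dy": 0, "dz": 0, "rx": 0, "ry": 0, "rz": 0}]}}

```text
time: 9.33
position: [0.5819, 0.286, 0.2777]
orientation: [-3.14, 0.0, 1.63]
wrist_force: [-0.7, 0.0, -4.3]
width: 0.0155
```

Request:
{"method": "apply_moves", "body": {"plan": [{"dx": 0, "dy": 0, "dz": 0, "rx": 0, "ry": 0, "rz": 0}, {"dx": 0, "dy": 0, "dz": 0, "rx": 0, "ry": 0, "rz": 0}, {"dx": 0, "dy": 0, "dz": 0, "rx": 0, "ry": 0, "rz": 0}, {"dx": 0, "dy": 0, "dz": 0, "rx": 0, "ry": 0, "rz": 0}, {"dx": 0, "dy": 0, "dz": 0, "rx": 0, "ry": 0, "rz": 0}, {"dx": 0, "dy": 0, "dz": 0, "rx": 0, "ry": 0, "rz": 0}, {"dx": 0, "dy": 0, "dz": 0, "rx": 0, "ry": 0, "rz": 0}, {"dx": 0, "dy": 0, "dz": 0, "rx": 0, "ry": 0, "rz": 0}, {"dx": 0, "dy": 0, "dz": 0, "rx": 0, "ry": 0, "rz": 0}, {"dx": 0, "dy": 0, "dz": 0, "rx": 0, "ry": 0, "rz": 0}]}}

```text
time: 10.17
position: [0.5819, 0.286, 0.2777]
orientation: [-3.141, 0.0, 1.63]
wrist_force: [-0.2, 0.3, -4.7]
width: 0.0158
```

Request:
{"method": "apply_moves", "body": {"plan": [{"dx": 0, "dy": 0, "dz": 0, "rx": 0, "ry": 0, "rz": 0}, {"dx": 0, "dy": 0, "dz": 0, "rx": 0, "ry": 0, "rz": 0}, {"dx": 0, "dy": 0, "dz": 0, "rx": 0, "ry": 0, "rz": 0}, {"dx": 0, "dy": 0, "dz": 0, "rx": 0, "ry": 0, "rz": 0}, {"dx": 0, "dy": 0, "dz": 0, "rx": 0, "ry": 0, "rz": 0}, {"dx": 0, "dy": 0, "dz": 0, "rx": 0, "ry": 0, "rz": 0}, {"dx": 0, "dy": 0, "dz": 0, "rx": 0, "ry": 0, "rz": 0}, {"dx": 0, "dy": 0, "dz": 0, "rx": 0, "ry": 0, "rz": 0}, {"dx": 0, "dy": 0, "dz": 0, "rx": 0, "ry": 0, "rz": 0}, {"dx": 0, "dy": 0, "dz": 0, "rx": 0, "ry": 0, "rz": 0}]}}

```text
time: 11.0
position: [0.5819, 0.2861, 0.2777]
orientation: [-3.141, 0.0, 1.63]
wrist_force: [0.2, 0.2, -3.9]
width: 0.0158
```

Request:
{"method": "apply_moves", "body": {"plan": [{"dx": 0, "dy": 0, "dz": 0, "rx": 0, "ry": 0, "rz": 0}, {"dx": 0, "dy": 0, "dz": 0, "rx": 0, "ry": 0, "rz": 0}, {"dx": 0, "dy": 0, "dz": 0, "rx": 0, "ry": 0, "rz": 0}, {"dx": 0, "dy": 0, "dz": 0, "rx": 0, "ry": 0, "rz": 0}, {"dx": 0, "dy": 0, "dz": 0, "rx": 0, "ry": 0, "rz": 0}, {"dx": 0, "dy": 0, "dz": 0, "rx": 0, "ry": 0, "rz": 0}, {"dx": 0, "dy": 0, "dz": 0, "rx": 0, "ry": 0, "rz": 0}, {"dx": 0, "dy": 0, "dz": 0, "rx": 0, "ry": 0, "rz": 0}, {"dx": 0, "dy": 0, "dz": 0, "rx": 0, "ry": 0, "rz": 0}, {"dx": 0, "dy": 0, "dz": 0, "rx": 0, "ry": 0, "rz": 0}]}}

```text
time: 11.83
position: [0.5819, 0.2861, 0.2777]
orientation: [-3.141, 0.0, 1.63]
wrist_force: [0.3, -0.1, -6.7]
width: 0.0154
```

Run:
```python
from station import ctrl,eyes
import cv2,numpy as np
from h import cloud
s=ctrl.get_state();print(s["time"],np.round(s["position"],4),np.degrees(s["orientation"]).round(2),s["width"],np.abs(s["joint_vel"]).max())
c=eyes.capture("scene");W=cloud(c);cv2.imwrite("pics/scene6.png",c["img"])
hsv=cv2.cvtColor(c["img"],cv2.COLOR_BGR2HSV)
p=W[(W[...,0]>.5)&(W[...,0]<.66)&(W[...,1]>.17)&(W[...,1]<.4)&(W[...,2]>.185)&(W[...,2]<.215)&(hsv[...,1]>70)]
A=np.c_[p[:,:2]-p[:,:2].mean(0),np.ones(len(p))];k=np.linalg.lstsq(A,p[:,2],rcond=None)[0]
print(k[2],np.degrees(k[:2]))
```

```text
11.8333 [0.5819 0.2861 0.2777] [-1.7994e+02  1.0000e-02  9.3410e+01] 0.015427143242125716 0.0018411942450757756
0.19849806787746513 [-0.08170948 -0.42281345]
```

View pics/scene6.png

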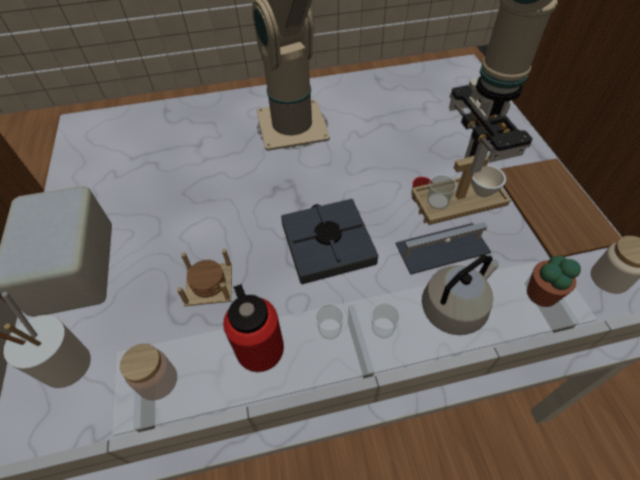

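The scene view shows everything else in place and the carrier at (462,195) over the bare rail at (445,238). The tilt estimate changed slightly, from -0.16° to -0.42°, so I check whether that is noise or creep.

Run:
```python
from station import ctrl,eyes
import cv2,numpy as np
from h import cloud
for i in range(6):
    c=eyes.capture("scene");W=cloud(c)
    hsv=cv2.cvtColor(c["img"],cv2.COLOR_BGR2HSV)
    p=W[(W[...,0]>.5)&(W[...,0]<.66)&(W[...,1]>.17)&(W[...,1]<.4)&(W[...,2]>.185)&(W[...,2]<.215)&(hsv[...,1]>70)]
    A=np.c_[p[:,:2]-p[:,:2].mean(0),np.ones(len(p))];k=np.linalg.lstsq(A,p[:,2],rcond=None)[0]
    b=W[(W[...,0]>.56)&(W[...,0]<.6)&(W[...,1]>.24)&(W[...,1]<.27)&(W[...,2]>.29)&(W[...,2]<.32)]
    print(k[2].round(4),np.degrees(k[:2]).round(2),len(b),np.median(b[:,2]).round(4))
print(ctrl.get_state()["time"])
```

```text
0.1985 [-0.23 -0.4 ] 147 0.304
0.1985 [-0.25 -0.42] 148 0.3042
0.1986 [-0.05 -0.4 ] 153 0.3041
0.1985 [-0.14 -0.39] 148 0.305
0.1985 [-0.2  -0.39] 146 0.3045
0.1985 [-0.18 -0.4 ] 145 0.3043
12.1833
```

```bash
python3 -c "
from station import ctrl
print(ctrl.sign_off()); s=ctrl.get_state(); print(s['time'],s['position'],s['width'])"
```

```text
the job is handed in; nothing more can be done
None
the job is handed in; nothing more can be done
```

I gripped the carrier across its handle bar at 50 N and pulled it straight up off the catch. The pull peaked at about 12 N in the readings between moves. I then lifted it about 124 mm above its seat and held it still over the rail for about 3.5 s before handing in at 12.2 s, still holding it.

**Last checks:**
- **Stillness:** the arm stayed put to within about 0.1 mm over the last 2.5 s of the hold, with 16 mm of bar still between the pads.
- **Load:** the bowl and cup were standing in the tray, and nothing else looked moved in the scene picture.
- **Tilt:** the estimate from the scene camera went from about -0.16° to -0.4° along the tray early in the hold. It then stayed steady over six more frames, so I took it as settling or noise.
- **Disagreement:** one top-view fit gave about -1.1°, but the gripper hid part of the tray in that view, so I didn't rely on it.

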